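# Pin the spring-bracket lock of the fold-out bench

### The job

Lock the fold-out bench's support bracket: take the orange-handled lock pin from its stand in the red tray, put its tip in the hole of the brass collar and spin the loose collar round, feeling with light pressure, until its hole comes over the hidden hole below, somewhere along the yellow arc. Then pass the pin fully home, its handle flush on the collar, and let go. Be gentle with the lock: never press or push on it hard (35 N is too much), and leave the other things on the bench where they are.

Things in the scene. Friction and masses are not known exactly. Their poses are not given: they have to be found in the camera images.
- pin_grip (a point): centre of the lock pin's orange handle, an upright square bar 22 x 22 x 50 mm tall; z up along the pin, x and y square to its flats. Below the handle, on its axis, a round steel shank 10 mm in diameter reaches 30 mm down, its last 3 mm tapered to 6 mm. About 120 g. It starts upright, loose in the stand, the handle's underside resting on the stand's top, 40 mm above the bench.
- pin_tip (a point): centre of the lower end of the pin's shank, 55 mm below pin_grip; same axes
- tray: red plastic tray 160 x 110 mm, walls 22 mm high, fixed to the bench; origin at the centre of its underside. The pin's stand in it is a red block 50 x 50 mm, top 40 mm above the bench, centred 40 mm along the tray's +x, with a 13 mm hole. Tile wedges lie in the rest of the tray, lower than its walls.
- lock: round grey lock housing of the bracket, fixed to the bench, 126 mm in diameter, rim 48 mm above the bench; four bolted lugs at its foot reach 77 mm from the axis. Origin at the centre of its underside, z up along the axis on which the collar spins. Bearings below are degrees anticlockwise, seen from above, from its +x axis.
- collar_top (a point): centre of the brass collar's flat top, on the housing's axis, 52 mm above the bench; axes of the housing. The collar, 100 mm in diameter, spins freely either way, with light friction (about 1.5 N at its hole), and stays where it is left; a 24 mm post end in its middle stands 5 mm above it. A pin in its hole can turn it like a crank and need not itself turn.
- collar_hole (a point): centre of the mouth of the collar's hole, 53 mm above the bench, 34 mm from the axis: round, 13 mm in diameter, 13 mm deep, in a steel liner 20 mm across that stands 1 mm above the brass. Its x axis points outward from the collar's axis, z up. It starts at a bearing from -58 to 23 degrees, never over the hidden hole. With the pin home, the pin's tip is 30 mm below this point.
- arc_mid (a point): middle (bearing 90 degrees) of the yellow arc painted on the housing's rim, 58 mm from the axis, which runs from bearing 40 to 140 degrees
- hidden_plate (a point): centre of a plate under the collar, out of sight, top 15 mm below the mouth of the collar's hole. It cannot turn. It has one 13 mm hole, also 34 mm from the axis, at an unknown bearing of 45 to 132 degrees. Sprung: it gives 6 mm under the pin (3 N at first, 6 N at 6 mm, then hard) and jumps up round the tip when the holes meet: then the push fades and the pin is stopped sideways.
- mallet: black rubber mallet with a pale wooden handle, standing on its head's face, 90 mm high, 270 mm long; origin under the head. Leave it alone.
- cream_tile: cream ceramic tile, 150 x 150 x 9 mm, lying flat; origin at the centre of its underside. Leave it alone.
- trowel: stainless margin trowel with a dark wooden handle, 290 mm long, lying flat, up to 26 mm high; origin on the bench below the neck. Leave it alone.
- tapping_block: beech tapping block 130 x 50 x 35 mm, lying flat; origin at the centre of its underside. Leave it alone.
- grout_jar: closed jar 76 mm across, 85 mm high; origin at the centre of its underside. Leave it alone.
- tape_measure: yellow tape measure case 70 x 40 x 65 mm; origin at the centre of its underside. Leave it alone.
There are look-alikes about, which are no part of the job. Of the things like the part that bears pin_grip, leave any that is black or purple; of the rest the smaller one is meant.

How it is judged:
By the outcome, as a careful person would: the job done as asked, in the order asked, and still so for the second after the job is handed in, with the robot touching nothing.
It also fails if it takes over 61 s, if anything falls off the work surface, if the arm or the gripper's body presses on something with over 40 N, if the wrist force passes 120 N, or if a joint passes its speed limit or range.

### The arm

A 7-joint arm with a two-finger parallel gripper is mounted at the origin on the work surface. World frame = base frame: x ahead of the robot, y to its left, z up, the work surface at z = 0. Lengths are in m, angles in rad, forces in N, time in s.
With the tool pointing down it reaches from about 0.425 to 0.875 m from the base axis. Payload 8.4 kg.
Tool frame: the origin (TCP) lies midway between the tips of the shut fingers; the grasp point (between the pads) lies ctrl.grasp_offset behind it (ctrl.grasp_offset is the distance from the TCP to the grasp point, in m); z points along the fingers, y is the line along which they close (so a half turn about z gives the same grasp; the last joint's range is limited). The gripper opens to 87 mm and grips with 3 to 60 N. Pads are 19 mm wide; open, the fingers measure 117 mm over their backs; the gripper's body (75 mm by 190 mm) begins 51 mm behind the grasp point.
Start: joints at [-1.282, 0.333, 0.04, 1.465, -0.013, 1.343, -0.059], TCP at [0.246, 0.602, 0.223] pointing down, gripper open.
Joint ranges: [-2.58, 2.58], [-0.38, 2.09], [-1.3, 1.39], [0.25, 2.4], [-1.5, 4.64], [0.08, 2.09], [-2.65, 2.65]. Speed limits (rad/s): [2.22, 2.22, 2.79, 2.79, 3.14, 3.14, 3.14].

### API

Orientations are given as a unit quaternion [x, y, z, w].
In Python, from workcell import ctrl, imaging, hand_in, spotter gives the robot as it stands.
- The arm moves only by the shell command python3 -m inch 'ROWS' [OPENING] [FORCE]. ROWS is JSON, a list of rows, each a list of 2 entries, a list of its own where there are three numbers: the shift along the tool's x, y, z in m, then the turn, a rotation vector about the tool's x, y, z in rad. In form: [[[dx, dy, dz], [wx, wy, wz]], ...]. A call has 1 to 10 rows; each row shifts and turns the commanded pose from where the row before left it, along the tool's axes as they then stand; what a row does not reach is not made up. A row lasts 1/8 s, in which the tool goes at most 62.5 mm and 10.7 degrees, less where a joint would pass 70% of its speed; a pose out of reach is approached as far as the arm can. A call with a gripper value outside its range is refused whole. OPENING is the opening in per cent of the stroke, from 0 (shut) to 100 (fully open), set as the call begins (- or left out, the last holds). The fingers move at their own pace and stop on an object; FORCE is the grip in N (left out, the last holds). Time passes only in rows, so rows that do not move let the fingers close. It gives the time, the measured TCP pose, the force, the opening and the grip force at its end, in the units of the state.
- ctrl.sense(): the state, without advancing time (a new reading comes with each control period).
- imaging.read_camera(name): name is "scene" or "top" or "wrist"; returns a dict with "pixels" (384x512x3 uint8, red, green, blue), "fx", "fy", "cx", "cy" (pixels), "world_to_cam" (4x4, takes a point from world to camera coordinates). Camera axes: x right, y up, looking along -z (the intrinsics and any distortion apply to the point x, -y, -z); pixel columns grow to the right and rows downward; lengths in m; the calibration is good to about 2 mm. The wrist camera is an equidistant fisheye: a pixel r from the principal point sees the ray r / f radians off the axis. A picture is of the moment at which its call begins. There is no depth.
- hand_in(): hands the job in; it is judged then, once.
Trained networks look in a picture, given as the dict that the camera call returned (one of the last four; its "shot" number tells which), for a name from the list of things; names that differ only in an ending like _2 or _b are one class to them, and where a whole thing is asked for, a point or a joint stands for the part that bears it (a point fixed in the world has none). Each returns a list of dicts, best first, with "score" (0 to 1); they miss things now and then, are a little off and sometimes report something else, mostly with a low value. They report only what shows in the picture. A call takes as long as a camera call. They do not tell look-alikes from the thing itself.
- spotter.cut_out(thing, picture): "mask" (384x512 bool, what is visible of it) and "location" ([column, row] in pixels, amid what is visible of it).
- spotter.landmark_of(thing, picture): "location" ([column, row] in pixels: a listed point, or the origin of a listed thing).
The state is a dict: "clock": time; "qpos": joint angles; "joint_velocities": joint speeds; "effort": joint torques, N m; "ee_pos": TCP position; "tcp_rot": TCP orientation; "contact_force": force on the tool from outside, world axes, zero at the start; "wrist_torque": the same for the moment, N m; "opening": finger opening in m; "gripper_force": force on a finger pad.
Only numpy, scipy, OpenCV 4.12 (cv2) and the standard library are available. Lean on these libraries where they do the work, as an engineer would, in place of code of your own. Each camera call takes 0.05 s, during which the arm holds its last target. There are 200 camera calls.

## Working session

There is one attempt and no reset: what is moved stays moved. The work goes in short steps, Python scripts to look and compute and a shell command to move; the robot and the scene stay as the last step left them, time stands still between calls to the robot, and variables do not carry over. Pictures are saved under pics/ and viewed, at most 10 in all, crops included, and the job is handed in when it is done.

```bash
mkdir -p pics; cat > h.py <<'E'
import numpy as np, cv2
from workcell import ctrl, imaging, hand_in, spotter
def ray(p,uv):
    M=np.array(p["world_to_cam"]);R=M[:3,:3];t=M[:3,3]
    d=np.array([(uv[0]-p["cx"])/p["fx"],-(uv[1]-p["cy"])/p["fy"],-1.])
    return -R.T@t, R.T@d
def atz(p,uv,z):
    c,d=ray(p,uv);return c+d*(z-c[2])/d[2]
def proj(p,X):
    M=np.array(p["world_to_cam"]);c=M[:3,:3]@np.array(X)+M[:3,3]
    return [p["cx"]+p["fx"]*c[0]/-c[2],p["cy"]-p["fy"]*c[1]/-c[2]]
def save(p,n,box=None,k=1):
    im=p["pixels"][:,:,::-1]
    if box: im=im[box[1]:box[3],box[0]:box[2]]
    cv2.imwrite("pics/"+n,cv2.resize(im,None,fx=k,fy=k,interpolation=cv2.INTER_CUBIC))
E
python3 - <<'E'
from h import *
s=ctrl.sense();print(s,ctrl.grasp_offset)
zs=dict(pin_grip=.065,tray=0,lock=0,collar_top=.052,collar_hole=.053,arc_mid=.048,mallet=0,cream_tile=0,trowel=0,tapping_block=0,grout_jar=0,tape_measure=0)
ims=[]
for n in("top","scene"):
    p=imaging.read_camera(n);ims.append(p["pixels"])
    for t,z in zs.items():
        for r in spotter.landmark_of(t,p)[:4]:
            print(n,t,round(r["score"],2),np.round(r["location"],1),np.round(atz(p,r["location"],z),3))
    save(p,n+"0.png",k=1.5)
E
```

```text
{'clock': 0.0, 'qpos': array([-1.28220469,  0.33388561,  0.03986799,  1.46627084, -0.01340568,
        1.34329677, -0.05850352]), 'joint_velocities': array([ 0.00127171,  0.00064854, -0.0005272 ,  0.00073829, -0.0001486 ,
        0.0008658 ,  0.00052029]), 'effort': array([ 4.00532790e-04, -6.56369305e+01,  1.33505858e+00, -4.03795838e+01,
       -5.99186076e-02,  4.46481106e-02,  9.77133391e-05]), 'ee_pos': array([0.2456391 , 0.60129217, 0.22167576]), 'tcp_rot': array([ 1.92691215e-01,  9.81259120e-01, -7.90474883e-04, -1.04202473e-04]), 'contact_force': array([-0.44593579, -0.68293006,  0.33409488]), 'wrist_torque': array([ 0.00140974,  0.01830483, -0.04748976]), 'gripper_force': 0.0, 'opening': 0.08714771081545937} 0.0187
top pin_grip 0.57 [181.7 187.7] [0.601 0.222 0.065]
top pin_grip 0.53 [137.2 147.8] [0.728 0.369 0.065]
top pin_grip 0.49 [222.3 208.2] [0.538 0.094 0.065]
top pin_grip 0.43 [221.8 228.7] [0.475 0.093 0.065]
top tray 0.76 [180.5 208.5] [0.547 0.233 0.   ]
top tray 0.37 [257.  152.2] [ 0.74 -0.01  0.  ]
top tray 0.28 [303.4 200.8] [ 0.579 -0.163  0.   ]
top tray 0
[... 835 characters left out ...]
34 -0.196  0.   ]
scene lock 0.42 [208.1 175. ] [ 0.543 -0.186  0.   ]
scene collar_top 0.7 [203.7 158.1] [ 0.527 -0.206  0.052]
scene collar_top 0.36 [401.7 272.7] [0.638 0.437 0.052]
scene collar_hole 0.88 [195.1 156.9] [ 0.535 -0.231  0.053]
scene arc_mid 0.68 [208.9 172.8] [ 0.568 -0.162  0.048]
scene mallet 0.59 [402.  271.4] [0.601 0.443 0.   ]
scene cream_tile 0.56 [226.1 245.4] [ 0.741 -0.009  0.   ]
scene trowel 0.81 [153.4 143.2] [ 0.505 -0.423  0.   ]
scene tapping_block 0.72 [263.3 193.5] [0.531 0.002 0.   ]
scene tapping_block 0.55 [336.5 231.1] [0.559 0.246 0.   ]
scene grout_jar 0.91 [297.1 279.3] [0.746 0.206 0.   ]
scene tape_measure 0.65 [169.3 218.3] [ 0.736 -0.2    0.   ]
```

View pics/top0.png

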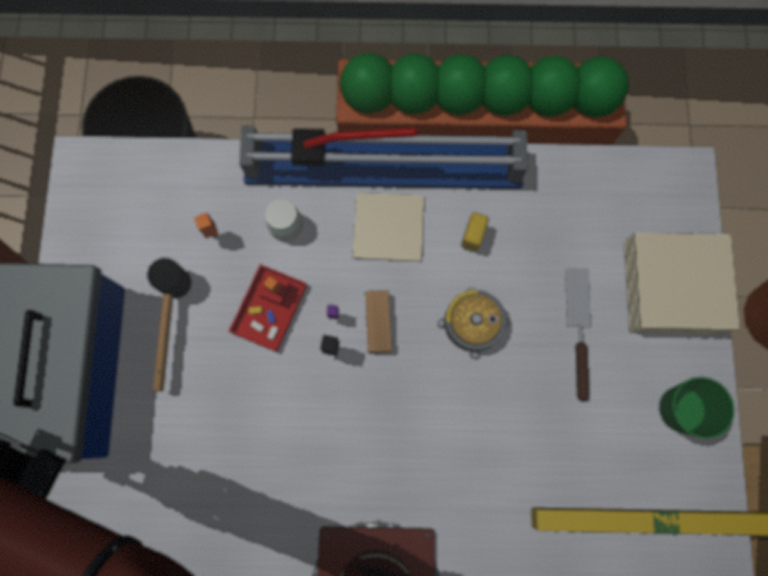

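```bash
python3 - <<'E'
from h import *
p=imaging.read_camera("top"); save(p,"crop1.png",(110,120,345,265),3.4)
w=imaging.read_camera("scene"); save(w,"crop2.png",(255,165,415,300),4.4)
# collar circle via brass? lock mask
for n,q,z in(("top",p,.05),("scene",w,.05)):
  for t in("pin_grip",):
    for r in spotter.cut_out(t,q): print(n,t,round(r["score"],2),np.round(r["location"],1),r["mask"].sum())
E
```

```text
top pin_grip 0.56 [218.9 230. ] 148
top pin_grip 0.52 [140.3 150.3] 189
top pin_grip 0.41 [181.4 187. ] 85
top pin_grip 0.17 [254.  214.8] 664
scene pin_grip 0.91 [365.3 282.3] 380
scene pin_grip 0.65 [291.8 193.9] 163
scene pin_grip 0.65 [297.9 175.5] 335
scene pin_grip 0.64 [325.7 223.1] 163
scene pin_grip 0.63 [204.7 168.4] 1393
```

The top view shows four candidates, in top-image pixels:
- orange in the tray stand at (182,188)
- orange on the bench at (138,149), which is larger
- purple at (222,208)
- black at (220,229)

Black and purple are ruled out, so the smaller orange one in the red tray's stand fits. I'll confirm it in a crop.

View pics/crop2.png

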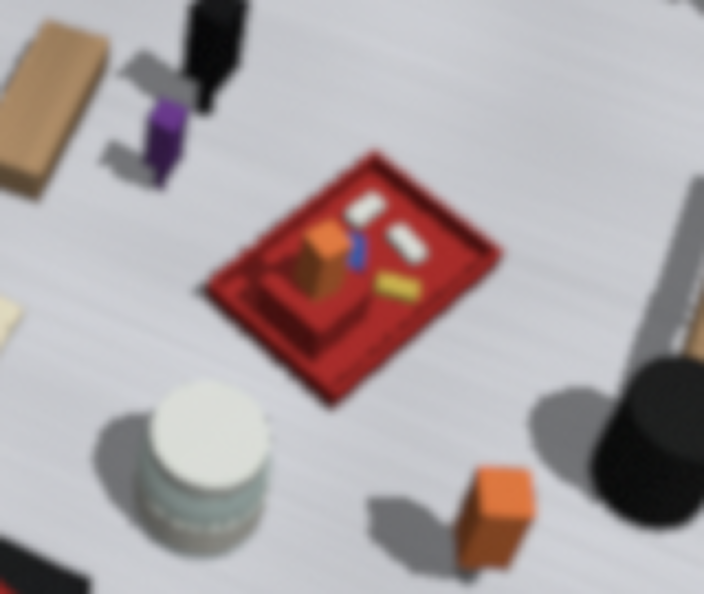

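```bash
python3 - <<'E'
from h import *
# tray orientation (red mask in top) and lock x-axis
p=imaging.read_camera("top")
m=(spotter.cut_out("tray",p)[0]["mask"]).astype(np.uint8)
c=max(cv2.findContours(m,0,2)[0],key=cv2.contourArea)
b=cv2.boxPoints(cv2.minAreaRect(c)); W=np.array([atz(p,x,.02)[:2] for x in b]);print(W, W.mean(0))
print([np.degrees(np.arctan2(*(W[(i+1)%4]-W[i])[::-1])) for i in range(4)],[np.linalg.norm(W[(i+1)%4]-W[i]) for i in range(4)])
s=ctrl.sense();from scipy.spatial.transform import Rotation as R
print(R.from_quat(s["tcp_rot"]).as_matrix().round(3))
E
```

```text
[[0.49997823 0.32056542]
 [0.65657703 0.26225084]
 [0.60920559 0.15216097]
 [0.45476578 0.21251862]] [0.55513166 0.23687396]
[np.float64(-20.4244246266111), np.float64(-113.2821090739465), np.float64(158.65361161719477), np.float64(67.29300638803348)] [np.float64(0.1671040836957552), np.float64(0.11984921716345064), np.float64(0.16581526225400475), np.float64(0.11712504207992887)]
[[-0.926  0.378 -0.   ]
 [ 0.378  0.926 -0.   ]
 [ 0.    -0.    -1.   ]]
```

Confirmed: the smaller orange handle sits in the tray's stand (crop at (325,255), scene pixel about (328,222)); the bigger orange pin stands on the bare bench. I'll move above it.

```bash
python3 -m inch '[[[-0.047,-0.022,0],[0,0,0]],[[-0.047,-0.022,0],[0,0,0]],[[-0.047,-0.022,0],[0,0,0]],[[-0.047,-0.022,0],[0,0,0]],[[-0.047,-0.022,0],[0,0,0]],[[-0.047,-0.022,0],[0,0,0]],[[-0.047,-0.022,0],[0,0,0]],[[-0.047,-0.022,0],[0,0,0]],[[-0.047,-0.022,0],[0,0,0]],[[-0.045,-0.02,0],[0,0,0]]]'; python3 -m inch '[[[0,0,0],[0,0,0]]]'; python3 - <<'E'
from h import *
w=imaging.read_camera("wrist"); save(w,"w1.png",None,1.5)
print(w["fx"],w["cx"],w["cy"],ctrl.sense()["ee_pos"],np.array(w["world_to_cam"]).round(3))
for t in("pin_grip","tray"):
  for r in spotter.landmark_of(t,w)[:3]: print(t,r)
E
```

```text
clock: 2.85
ee_pos: [0.5977, 0.2215, 0.2228]
tcp_rot: [0.193, 0.981, 0.0, 0.0]
contact_force: [0.8, 0.4, -0.3]
opening: 0.0871
gripper_force: 0.0
clock: 2.98
ee_pos: [0.5992, 0.2179, 0.2225]
tcp_rot: [0.196, 0.981, -0.001, 0.001]
contact_force: [-0.1, -0.2, -0.3]
opening: 0.087
gripper_force: 0.0
297.3186396354542 259.5109275364378 198.29408053614847 [0.59760891 0.22080614 0.22235754] [[ 0.385  0.923  0.    -0.432]
 [-0.888  0.37  -0.271  0.484]
 [-0.25   0.104  0.963 -0.264]
 [ 0.     0.     0.     1.   ]]
pin_grip {'location': [261.6, 176.5], 'score': 0.98}
pin_grip {'location': [150.3, 178.7], 'score': 0.86}
pin_grip {'location': [117.3, 125.9], 'score': 0.71}
tray {'location': [257.5, 135.7], 'score': 0.73}
```

View pics/w1.png

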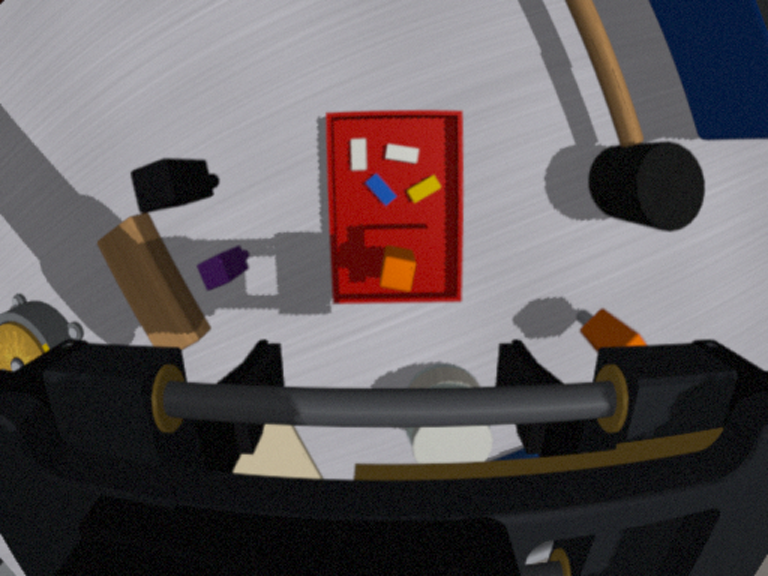

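The wrist view shows the orange handle in the tray at about (265,179), turned slightly against the tool. I'll measure its position and yaw.

```bash
cat >> h.py <<'E'
def wray(p,uv):
    M=np.array(p["world_to_cam"]);R=M[:3,:3];t=M[:3,3]
    a=np.array([uv[0]-p["cx"],-(uv[1]-p["cy"])]);r=np.hypot(*a);th=r/p["fx"]
    d=np.r_[a/max(r,1e-9)*np.sin(th),-np.cos(th)]
    return -R.T@t,R.T@d
def watz(p,uv,z):
    c,d=wray(p,uv);return c+d*(z-c[2])/d[2]
E
python3 - <<'E'
from h import *
w=imaging.read_camera("wrist")
for t in("pin_grip",):
  for r in spotter.landmark_of(t,w)[:1]: print(t,r["location"],watz(w,r["location"],.065))
  r=spotter.cut_out(t,w)
  for x in r: print(x["score"],x["location"],x["mask"].sum())
hsv=cv2.cvtColor(w["pixels"],cv2.COLOR_RGB2HSV)
box=np.zeros((384,512),bool);box[155:205,245:285]=1
org=((hsv[...,0]>8)&(hsv[...,0]<20)&(hsv[...,1]>150)&box)
print(org.sum(), np.percentile(hsv[...,2][org],[5,25,50,75,95]))
top=(org&(hsv[...,2]>215)).astype(np.uint8)
for nm,m,z in(("all",org.astype(np.uint8),.09),("top",top,.09)):
  c=max(cv2.findContours(m,0,2)[0],key=cv2.contourArea)
  b=cv2.boxPoints(cv2.minAreaRect(c));W=np.array([watz(w,x,z)[:2] for x in b])
  print(nm,b.round(1).tolist(),W.round(4).tolist(),W.mean(0).round(4),[(np.degrees(np.arctan2(*(W[(i+1)%4]-W[i])[::-1]))).round(1) for i in range(4)],[np.linalg.norm(W[(i+1)%4]-W[i]).round(4) for i in range(4)])
save(w,"w1c.png",(225,140,305,210),8)
E
```

```text
pin_grip [146.4, 183.8] [0.54386982 0.10375578 0.065     ]
0.92 [146.2, 183.8] 642
0.83 [112.6, 127.1] 1631
0.78 [396.2, 223.9] 656
0.56 [260.3, 183.4] 619
0.19 [19.2, 221.2] 1548
601 [104. 123. 206. 213. 217.]
all [[246.89999389648438, 196.39999389648438], [252.60000610351562, 168.10000610351562], [274.1000061035156, 172.39999389648438], [268.5, 200.6999969482422]] [[0.5963, 0.2098], [0.5713, 0.2265], [0.5835, 0.2449], [0.6089, 0.2287]] [0.59   0.2275] [np.float64(146.3), np.float64(56.4), np.float64(-32.7), np.float64(-123.9)] [np.float64(0.0301), np.float64(0.0222), np.float64(0.0302), np.float64(0.0227)]
top [[257.0, 181.0], [270.0, 181.0], [270.0, 188.0], [257.0, 188.0]] [[0.5852, 0.2256], [0.5902, 0.2378], [0.597, 0.2351], [0.592, 0.2228]] [0.5911 0.2303] [np.float64(67.8), np.float64(-21.7), np.float64(-112.2), np.float64(157.7)] [np.float64(0.0132), np.float64(0.0073), np.float64(0.0133), np.float64(0.0073)]
```

View pics/w1c.png

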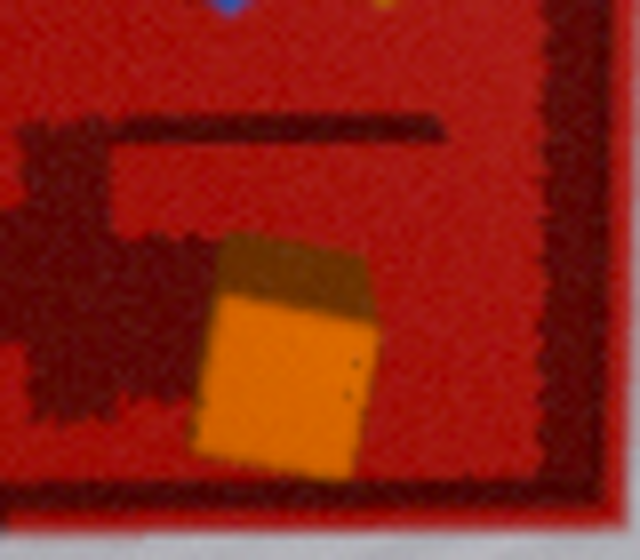

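The crop shows the handle's top face with corners at about (220,292), (382,322), (352,482), (190,452), turned about 10 degrees in the image.

```bash
python3 - <<'E'
from h import *
w=imaging.read_camera("wrist")
C=np.array([(220,292),(382,322),(352,482),(190,452)])
W=np.array([watz(w,(c+.5)/8-.5+[225,140],.09)[:2] for c in C])
print(W.round(4),W.mean(0),[(np.degrees(np.arctan2(*(W[(i+1)%4]-W[i])[::-1]))).round(1) for i in range(4)],[np.linalg.norm(W[(i+1)%4]-W[i]).round(4) for i in range(4)])
from scipy.spatial.transform import Rotation as R
s=ctrl.sense();Q=R.from_quat(s["tcp_rot"]).as_matrix();print(s["ee_pos"],Q.round(4))
print(Q.T@(np.r_[W.mean(0),.07-.0187]-s["ee_pos"]))
E
```

```text
[[0.5784 0.2234]
 [0.5898 0.241 ]
 [0.608  0.2297]
 [0.5964 0.2118]] [0.5931316  0.22647007] [np.float64(57.2), np.float64(-31.9), np.float64(-123.0), np.float64(147.1)] [np.float64(0.0209), np.float64(0.0214), np.float64(0.0213), np.float64(0.0213)]
[0.59592148 0.22420944 0.22262709] [[-9.265e-01  3.763e-01 -2.000e-04]
 [ 3.763e-01  9.265e-01  4.000e-04]
 [ 3.000e-04  3.000e-04 -1.000e+00]]
[0.0033804  0.00098496 0.17132854]
```

```bash
python3 -m inch '[[[0.003,0.001,0.03],[0,0,0.095]],[[0,0,0.03],[0,0,0.09]],[[0,0,0.03],[0,0,0]],[[0,0,0],[0,0,0]],[[0,0,0],[0,0,0]]]'; python3 - <<'E'
from h import *
from scipy.spatial.transform import Rotation as R
w=imaging.read_camera("wrist")
save(w,"w2.png",None,1.5)
E
```

```text
clock: 3.95
ee_pos: [0.5946, 0.2256, 0.1339]
tcp_rot: [0.282, 0.959, 0.0, 0.001]
contact_force: [0.8, 0.2, 0.8]
opening: 0.0872
gripper_force: 0.0
```

View pics/w2.png

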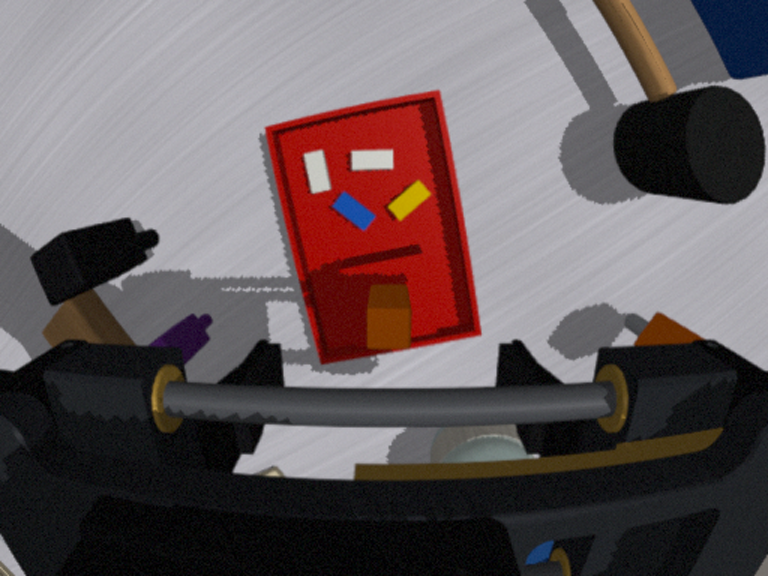

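The handle is now square to the tool, with its top face's centre at about (389,330) in the view, which is camera pixel (259,219).

```bash
python3 - <<'E'
from h import *
from scipy.spatial.transform import Rotation as R
for i in range(3):
  w=imaging.read_camera("wrist");s=ctrl.sense();Q=R.from_quat(s["tcp_rot"]).as_matrix()
  C=np.array([(367,311),(411,311),(412,349),(366,348)])
  W=np.array([watz(w,(c+.5)/1.5-.5,.09)[:2] for c in C])
  M=np.array(w["world_to_cam"]);cam=-M[:3,:3].T@M[:3,3]
  print(W.mean(0),s["ee_pos"],Q.T@(np.r_[W.mean(0),.07-.0187]-s["ee_pos"]),"cam in tool",(Q.T@(cam-s["ee_pos"])).round(4),"pin-cam",(Q.T@(np.r_[W.mean(0),.09]-cam)).round(4),[np.linalg.norm(W[(j+1)%4]-W[j]).round(4) for j in range(4)])
E
```

```text
[0.59437063 0.2252918 ] [0.59499575 0.22545317 0.13430925] [ 0.00053346 -0.00065177  0.08300748] cam in tool [ 0.0748 -0.0006 -0.1626] pin-cam [-0.0743  0.      0.2069] [np.float64(0.0214), np.float64(0.02), np.float64(0.023), np.float64(0.0194)]
[0.5944667  0.22522279] [0.59495541 0.22535512 0.13413918] [ 0.00043013 -0.00054249  0.08283784] cam in tool [ 0.0747 -0.0006 -0.1628] pin-cam [-7.430e-02  1.000e-04  2.069e-01] [np.float64(0.0214), np.float64(0.02), np.float64(0.023), np.float64(0.0194)]
[0.59435584 0.22516073] [0.59482379 0.22527053 0.13391081] [ 0.00040819 -0.00048821  0.08260976] cam in tool [ 0.0747 -0.0006 -0.1629] pin-cam [-7.430e-02  1.000e-04  2.068e-01] [np.float64(0.0214), np.float64(0.02), np.float64(0.023), np.float64(0.0194)]
```

```bash
python3 -m inch '[[[0.0005,-0.0005,0.03],[0,0,0]],[[0,0,0.03],[0,0,0]],[[0,0,0.022],[0,0,0]],[[0,0,0],[0,0,0]]]' && python3 -m inch '[[[0,0,0],[0,0,0]],[[0,0,0],[0,0,0]],[[0,0,0],[0,0,0]],[[0,0,0],[0,0,0]],[[0,0,0],[0,0,0]]]' 0 40; python3 - <<'E'
from h import *
s=ctrl.sense();print(s["ee_pos"],s["opening"],s["gripper_force"])
E
```

```text
clock: 4.65
ee_pos: [0.5927, 0.2245, 0.0495]
tcp_rot: [0.282, 0.959, -0.001, -0.001]
contact_force: [-0.5, -0.5, 0.1]
opening: 0.0868
gripper_force: 0.0
clock: 5.28
ee_pos: [0.5935, 0.2249, 0.0507]
tcp_rot: [0.282, 0.959, 0.0, 0.0]
contact_force: [-0.5, -0.3, 0.3]
opening: 0.0446
gripper_force: 0.0
[0.59351324 0.2248759  0.05067528] 0.04463627539038703 0.0
```

```bash
python3 -m inch '[[[0,0,0],[0,0,0]],[[0,0,0],[0,0,0]],[[0,0,0],[0,0,0]],[[0,0,0],[0,0,0]]]'; python3 -m inch '[[[0,0,-0.03],[0,0,0]],[[0,0,-0.03],[0,0,0]],[[0,0,-0.03],[0,0,0]],[[0,0,-0.02],[0,0,0]],[[0,0,0],[0,0,0]]]'; python3 - <<'E'
from h import *
from scipy.spatial.transform import Rotation as R
s=ctrl.sense();print(s["ee_pos"],s["opening"],s["gripper_force"],R.from_quat(s["tcp_rot"]).as_matrix().round(4))
E
```

```text
clock: 5.78
ee_pos: [0.5935, 0.2248, 0.0505]
tcp_rot: [0.283, 0.959, -0.0, 0.0]
contact_force: [0.7, 0.6, 0.1]
opening: 0.0217
gripper_force: 40.0
clock: 6.4
ee_pos: [0.5942, 0.2251, 0.1618]
tcp_rot: [0.283, 0.959, 0.001, 0.001]
contact_force: [-0.3, -0.1, -1.5]
opening: 0.0217
gripper_force: 40.0
[0.59422441 0.22505486 0.16175389] 0.02165774555324113 39.99773638788611 [[-0.8404  0.542   0.002 ]
 [ 0.542   0.8404  0.0011]
 [-0.0011  0.002  -1.    ]]
```

```bash
python3 -m inch '[[[-0.0277,-0.0396,0],[0,0,0]],[[-0.0277,-0.0396,0],[0,0,0]],[[-0.0277,-0.0396,0],[0,0,0]],[[-0.0277,-0.0396,0],[0,0,0]],[[-0.0277,-0.0396,0],[0,0,0]],[[-0.0277,-0.0396,0],[0,0,0]],[[-0.0277,-0.0396,0],[0,0,0]],[[-0.0277,-0.0396,0],[0,0,0]],[[-0.0277,-0.0396,0],[0,0,0]],[[-0.0277,-0.0396,0],[0,0,0]]]';python3 -m inch '[[[0,0,0],[0,0,0]],[[0,0,0],[0,0,0]]]'; python3 - <<'E'
from h import *
zs=dict(lock=0,collar_top=.052,collar_hole=.053,arc_mid=.048)
for i in range(2):
  w=imaging.read_camera("wrist")
  for t,z in zs.items():
    for r in spotter.landmark_of(t,w)[:1]: print(t,round(r["score"],2),np.round(r["location"],1),watz(w,r["location"],z).round(4))
save(w,"w3.png",None,1.5)
s=ctrl.sense();print(s["ee_pos"],s["qpos"].round(2))
E
```

```text
clock: 7.65
ee_pos: [0.6109, -0.2592, 0.1587]
tcp_rot: [0.282, 0.959, -0.0, -0.001]
contact_force: [1.9, 0.4, -0.2]
opening: 0.022
gripper_force: 40.0
clock: 7.9
ee_pos: [0.6111, -0.2574, 0.159]
tcp_rot: [0.283, 0.959, 0.0, -0.001]
contact_force: [0.0, 0.5, -1.0]
opening: 0.0216
gripper_force: 40.0
lock 0.79 [269.4  94.9] [ 0.5332 -0.1948  0.    ]
collar_top 0.71 [235.3 112.4] [ 0.5323 -0.2327  0.052 ]
collar_hole 0.79 [234.5 117.3] [ 0.5357 -0.2357  0.053 ]
arc_mid 0.86 [332.5 103.7] [ 0.5726 -0.1525  0.048 ]
lock 0.81 [266.   96.9] [ 0.534  -0.1985  0.    ]
collar_top 0.87 [266.6  90.1] [ 0.5314 -0.1976  0.052 ]
collar_hole 0.7 [234.6 115. ] [ 0.5349 -0.234   0.053 ]
arc_mid 0.86 [329.8 107.7] [ 0.5754 -0.1559  0.048 ]
[ 0.61174687 -0.25783379  0.16067917] [-0.07  0.43  0.54  1.53 -0.23  1.24  1.5 ]
```

View pics/w3.png

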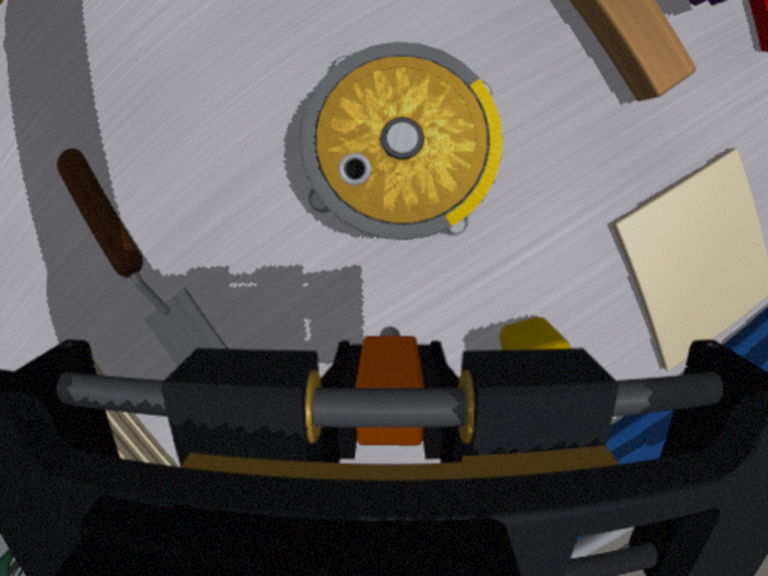

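The wrist view shows the hole at about (355,169), the post at (403,138), the arc's ends near (473,83) and (455,222), and the pin held upright at (389,385). I'll fit the collar and hole.

```bash
cat > fit.py <<'E'
from h import *
from scipy.optimize import least_squares
from scipy.spatial.transform import Rotation as R
def circ(P):
    f=lambda v:np.hypot(P[:,0]-v[0],P[:,1]-v[1])-v[2]
    r=least_squares(f,[*P.mean(0),.05],loss="soft_l1",f_scale=.001);return r.x
def lockfit():
    w=imaging.read_camera("wrist");s=ctrl.sense();Q=R.from_quat(s["tcp_rot"]).as_matrix()
    px=w["pixels"].astype(int);hsv=cv2.cvtColor(w["pixels"],cv2.COLOR_RGB2HSV)
    reg=np.zeros((384,512),bool);reg[:165,190:345]=1
    br=(reg&(hsv[...,0]>14)&(hsv[...,0]<28)&(hsv[...,1]>140)).astype(np.uint8)
    yel=(reg&(hsv[...,0]>=24)&(hsv[...,0]<33)&(hsv[...,1]>180)&(hsv[...,2]>180))
    c=max(cv2.findContours(cv2.morphologyEx(br,cv2.MORPH_OPEN,np.ones((3,3))),0,1)[0],key=cv2.contourArea)[:,0]
    P=np.array([watz(w,x,.05)[:2] for x in c]);cc=circ(P)
    # rim yellow pixels
    yy,xx=np.nonzero(yel);Y=np.array([watz(w,(x,y),.048)[:2] for x,y in zip(xx,yy)])
    rr=np.hypot(*(Y-cc[:2]).T);Y=Y[(rr>.053)&(rr<.064)];a=np.degrees(np.arctan2(*(Y-cc[:2]).T[::-1]))
    # hole: dark blob
    dk=(reg&(px.max(2)<60)).astype(np.uint8);n,l,st,ce=cv2.connectedComponentsWithStats(dk)
    H=[]
    for i in range(1,n):
        X=watz(w,ce[i],.053);d=np.hypot(*(X[:2]-cc[:2]))
        if st[i,4]>15 and .025<d<.045:H.append((st[i,4],X[:2].round(4),d.round(4)))
    return dict(ee=s["ee_pos"].round(4),circle=cc.round(4),arc=np.percentile(a,[1,50,99]).round(1),n=len(a),H=H)
E
python3 - <<'E'
from fit import *
for i in range(3):print(lockfit())
w=imaging.read_camera("wrist")
for uv,z in(((355,169),.053),((403,138),.057)):print(watz(w,(np.array(uv)+.5)/1.5-.5,z))
E
```

```text
{'ee': array([ 0.6117, -0.258 ,  0.1607]), 'circle': array([ 0.5342, -0.1964,  0.0525]), 'arc': array([-2.3, 47. , 96.9]), 'n': 747, 'H': [(np.int32(126), array([ 0.5337, -0.2314]), np.float64(0.035))]}
{'ee': array([ 0.6117, -0.2581,  0.1606]), 'circle': array([ 0.5341, -0.1963,  0.0524]), 'arc': array([-2.4, 46.7, 96.9]), 'n': 751, 'H': [(np.int32(127), array([ 0.5337, -0.2315]), np.float64(0.0351))]}
{'ee': array([ 0.6117, -0.2581,  0.1606]), 'circle': array([ 0.5331, -0.1974,  0.0516]), 'arc': array([-1.2, 46.8, 95.8]), 'n': 745, 'H': [(np.int32(126), array([ 0.5337, -0.2314]), np.float64(0.034))]}
[ 0.53372639 -0.23266115  0.053     ]
[ 0.53377427 -0.198691    0.057     ]
```

```bash
python3 -m inch '[[[0.0265,-0.0069,0],[0,0,0]],[[0.0265,-0.0069,0],[0,0,0]],[[0.0265,-0.0068,0],[0,0,0]],[[0,0,0.02],[0,0,0]],[[0,0,0.02],[0,0,0]],[[0,0,0.018],[0,0,0]],[[0,0,0],[0,0,0]],[[0,0,0],[0,0,0]]]'; python3 - <<'E'
from h import *
w=imaging.read_camera("wrist");save(w,"w4.png",(180,130,340,250),5)
s=ctrl.sense();print(s["ee_pos"],s["contact_force"])
print(w["cx"],w["cy"])
def wproj(p,X):
    M=np.array(p["world_to_cam"]);c=M[:3,:3]@np.array(X)+M[:3,3];r=np.hypot(c[0],c[1]);th=np.arctan2(r,-c[2])
    return np.array([p["cx"]+p["fx"]*th*c[0]/r,p["cy"]-p["fy"]*th*c[1]/r])
e=s["ee_pos"]
for n,X in(("tip",e-[0,0,.0407]),("hole est",[.5337,-.2322,.053])):print(n,wproj(w,X),(wproj(w,X)-[180,130])*5)
E
```

```text
clock: 9.6
ee_pos: [0.534, -0.2326, 0.1031]
tcp_rot: [0.283, 0.959, -0.0, 0.0]
contact_force: [0.1, -1.0, -1.7]
opening: 0.0217
gripper_force: 40.0
[ 0.53417086 -0.23265867  0.10333327] [ 0.75222109  0.30381329 -1.02227504]
259.5109275364378 198.29408053614847
tip [260.07869476 222.31442794] [400.39347382 461.57213971]
hole est [260.20791895 217.11388897] [401.03959476 435.56944484]
```

View pics/w4.png

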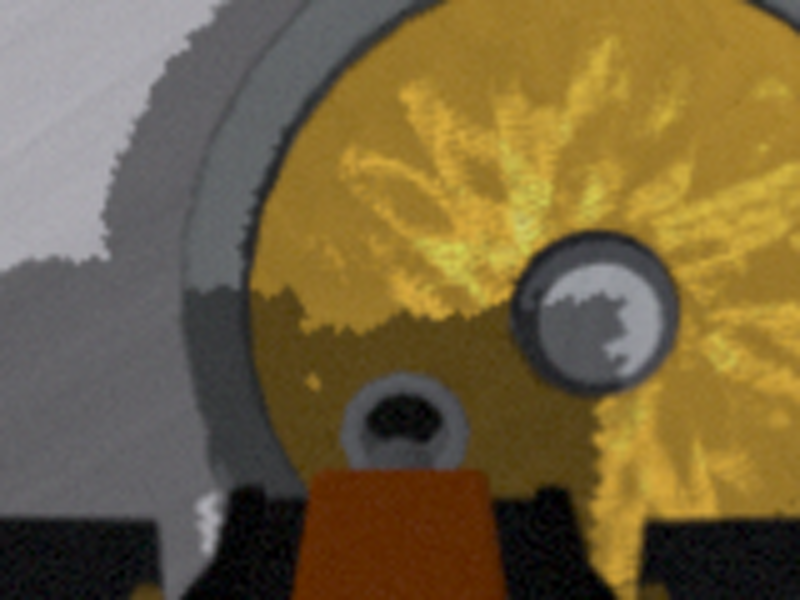

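The liner ring is centred at about (405,435) in the crop, matching the estimate (401,436), with the shank's tip just in front of it. A 1 mm shift, then lower in.

```bash
python3 -m inch '[[[0.0007,0.0008,0.004],[0,0,0]],[[0,0,0.004],[0,0,0]],[[0,0,0.003],[0,0,0]],[[0,0,0],[0,0,0]]]'; python3 -m inch '[[[0,0,0.003],[0,0,0]],[[0,0,0.003],[0,0,0]],[[0,0,0],[0,0,0]]]'; python3 -c "
from h import *
s=ctrl.sense();print(s['ee_pos'],s['contact_force'])"
```

```text
clock: 10.15
ee_pos: [0.5333, -0.2312, 0.0913]
tcp_rot: [0.283, 0.959, -0.0, -0.0]
contact_force: [-0.2, -0.4, -2.1]
opening: 0.022
gripper_force: 40.0
clock: 10.52
ee_pos: [0.5333, -0.2312, 0.0853]
tcp_rot: [0.283, 0.959, -0.0, -0.0]
contact_force: [1.3, 0.0, -0.5]
opening: 0.0216
gripper_force: 40.0
[ 0.53334229 -0.23122594  0.08527662] [ 1.29872987  0.02834132 -0.51590842]
```

```bash
python3 - <<'E'
import numpy as np
T=np.array([[-.8404,.542],[.542,.8404]])
def tab(th):
    th=np.radians(th);P=.034*np.c_[np.cos(th),np.sin(th)];D=np.diff(P,axis=0)@T.T
    for a,d in zip(np.degrees(th),D):print(round(a),(d*1e4).round().astype(int)/1e4)
tab(np.arange(-90,1,10));print()
tab(np.arange(0,93,4))
E
```

```text
-90 [-0.0047  0.0036]
-80 [-0.004   0.0044]
-70 [-0.0032  0.005 ]
-60 [-0.0022  0.0055]
-50 [-0.0013  0.0058]
-40 [-0.0002  0.0059]
-30 [0.0008 0.0059]
-20 [0.0018 0.0056]
-10 [0.0028 0.0052]

0 [0.0014 0.0019]
4 [0.0015 0.0018]
8 [0.0016 0.0017]
12 [0.0017 0.0016]
16 [0.0018 0.0015]
20 [0.0019 0.0014]
24 [0.002  0.0012]
28 [0.0021 0.0011]
32 [0.0022 0.0009]
36 [0.0022 0.0008]
40 [0.0023 0.0006]
44 [0.0023 0.0005]
48 [0.0024 0.0003]
52 [0.0024 0.0001]
56 [0.0024 0.    ]
60 [ 0.0024 -0.0002]
64 [ 0.0023 -0.0004]
68 [ 0.0023 -0.0005]
72 [ 0.0023 -0.0007]
76 [ 0.0022 -0.0008]
80 [ 0.0022 -0.001 ]
84 [ 0.0021 -0.0011]
88 [ 0.002  -0.0013]
```

```bash
python3 -m inch '[[[-0.0047,0.0036,0],[0,0,0]],[[-0.004,0.0044,0],[0,0,0]],[[0,0,0],[0,0,0]]]';  python3 -c "
from h import *
s=ctrl.sense();print(s['ee_pos'],s['contact_force'])"
```

```text
clock: 10.9
ee_pos: [0.5459, -0.229, 0.0855]
tcp_rot: [0.282, 0.959, -0.0, 0.0]
contact_force: [-0.2, 0.4, -2.0]
opening: 0.0218
gripper_force: 40.0
[ 0.54591282 -0.22900428  0.08551201] [-0.24353106  0.40059966 -2.03000621]
```

```bash
python3 -m inch '[[[-0.0032,0.005,0],[0,0,0]],[[-0.0022,0.0055,0],[0,0,0]],[[-0.0013,0.0058,0],[0,0,0]],[[0,0,0],[0,0,0]]]';  python3 -m inch '[[[-0.0002,0.0059,0],[0,0,0]],[[0.0008,0.0059,0],[0,0,0]],[[0,0,0],[0,0,0]]]'; python3 -c "
from h import *
s=ctrl.sense();print(s['ee_pos'],s['contact_force'])"
```

```text
clock: 11.4
ee_pos: [0.5605, -0.2186, 0.0856]
tcp_rot: [0.282, 0.959, 0.0, 0.0]
contact_force: [0.3, -0.7, -1.3]
opening: 0.0218
gripper_force: 40.0
clock: 11.78
ee_pos: [0.5661, -0.2081, 0.0856]
tcp_rot: [0.282, 0.959, 0.0, 0.0]
contact_force: [0.2, 1.0, -1.1]
opening: 0.0218
gripper_force: 40.0
[ 0.56609824 -0.2081393   0.08560552] [ 0.18318414  1.00363893 -1.09599246]
```

```bash
python3 -m inch '[[[0.0018,0.0056,0],[0,0,0]],[[0.0013,0.0027,0],[0,0,0]],[[0,0,0.003],[0,0,0]],[[0,0,0.002],[0,0,0]],[[0,0,0],[0,0,0]]]';  python3 -m inch '[[[0,0,0.002],[0,0,0]],[[0,0,0],[0,0,0]]]';python3 -m inch '[[[0,0,0.002],[0,0,0]],[[0,0,0],[0,0,0]]]'; python3 -c "
from h import *
s=ctrl.sense();print(s['ee_pos'],s['contact_force'])"
```

```text
clock: 12.4
ee_pos: [0.5674, -0.2001, 0.0803]
tcp_rot: [0.282, 0.959, 0.0, -0.0]
contact_force: [-0.5, 0.6, -1.7]
opening: 0.0219
gripper_force: 40.0
clock: 12.65
ee_pos: [0.5675, -0.2003, 0.0785]
tcp_rot: [0.283, 0.959, 0.0, 0.0]
contact_force: [0.2, -0.6, -0.6]
opening: 0.0218
gripper_force: 40.0
clock: 12.9
ee_pos: [0.5676, -0.2004, 0.0767]
tcp_rot: [0.283, 0.959, 0.0, 0.0]
contact_force: [-0.6, 0.7, 3.6]
opening: 0.0216
gripper_force: 40.0
[ 0.56759898 -0.20038291  0.07674165] [-0.61016999  0.72047359  3.57490624]
```

```bash
python3 -m inch '[[[0,0,0.0012],[0,0,0]],[[0.0014,0.0019,0],[0,0,0]],[[0,0,0],[0,0,0]]]'; python3 -m inch '[[[0.0014,0.0019,0],[0,0,0]],[[0.0015,0.0018,0],[0,0,0]],[[0,0,0],[0,0,0]]]'; python3 -c "
from h import *
s=ctrl.sense();print(s['ee_pos'],s['contact_force'])"
```

```text
clock: 13.28
ee_pos: [0.5674, -0.1989, 0.0756]
tcp_rot: [0.283, 0.959, -0.001, 0.001]
contact_force: [0.9, -4.2, 1.6]
opening: 0.0216
gripper_force: 40.0
clock: 13.65
ee_pos: [0.5667, -0.1931, 0.0754]
tcp_rot: [0.282, 0.959, -0.0, -0.0]
contact_force: [-1.3, -4.1, 3.3]
opening: 0.0216
gripper_force: 40.0
[ 0.5667351  -0.19312428  0.07543377] [-1.25292013 -4.11761865  3.32873049]
```

```bash
python3 -m inch '[[[0.0016,0.0017,0],[0,0,0]],[[0.0017,0.0016,0],[0,0,0]],[[0,0,0],[0,0,0]]]'; python3 -c "
from h import *
s=ctrl.sense();print(s['ee_pos'],s['contact_force'])"
```

```text
clock: 14.02
ee_pos: [0.5658, -0.1885, 0.0754]
tcp_rot: [0.282, 0.959, 0.0, -0.0]
contact_force: [-1.0, -4.2, 3.6]
opening: 0.0218
gripper_force: 40.0
[ 0.5658367  -0.18852957  0.07537823] [-1.03872701 -4.17047664  3.58112252]
```

```bash
python3 -m inch '[[[0.0018,0.0015,0],[0,0,0]],[[0.0019,0.0014,0],[0,0,0]],[[0,0,0],[0,0,0]]]'; python3 -c "
from h import *
s=ctrl.sense();print(s['ee_pos'],s['contact_force'])"
```

```text
clock: 14.4
ee_pos: [0.5644, -0.1841, 0.0754]
tcp_rot: [0.282, 0.959, 0.0, 0.0]
contact_force: [0.1, -4.2, 2.8]
opening: 0.022
gripper_force: 40.0
[ 0.56440043 -0.18406245  0.07541045] [ 0.07335061 -4.19597625  2.82166142]
```

```bash
python3 -m inch '[[[0.002,0.0012,0],[0,0,0]],[[0.0021,0.0011,0],[0,0,0]],[[0,0,0],[0,0,0]]]'
```

```text
clock: 14.78
ee_pos: [0.5616, -0.1787, 0.0748]
tcp_rot: [0.282, 0.959, 0.001, -0.001]
contact_force: [-0.2, 0.4, -0.7]
opening: 0.0215
gripper_force: 40.0
```

```bash
python3 -m inch '[[[0.0022,0.0009,0],[0,0,0]],[[0.0022,0.0008,0],[0,0,0]],[[0,0,0],[0,0,0]]]'
```

```text
clock: 15.15
ee_pos: [0.5594, -0.1763, 0.0753]
tcp_rot: [0.282, 0.959, -0.0, 0.0]
contact_force: [2.3, -2.8, -3.8]
opening: 0.0215
gripper_force: 40.0
```

The push has faded and sideways resistance is building, so the plate has caught the tip. Backing off slightly, then lowering gently.

```bash
python3 -m inch '[[[-0.0028,-0.0011,0],[0,0,0]],[[0,0,0],[0,0,0]],[[0,0,0.0015],[0,0,0]],[[0,0,0.0015],[0,0,0]],[[0,0,0],[0,0,0]]]'; python3 -c "
from h import *
s=ctrl.sense();print(s['ee_pos'],s['contact_force'])"
```

```text
clock: 15.78
ee_pos: [0.5609, -0.1786, 0.0722]
tcp_rot: [0.282, 0.959, -0.0, -0.0]
contact_force: [0.0, -0.2, -1.9]
opening: 0.0219
gripper_force: 40.0
[ 0.56094155 -0.1786222   0.07215756] [ 0.0264438  -0.16401593 -1.86095071]
```

```bash
python3 -m inch '[[[0,0,0.002],[0,0,0]],[[0,0,0.002],[0,0,0]],[[0,0,0.002],[0,0,0]],[[0,0,0],[0,0,0]]]'; python3 -c "
from h import *
s=ctrl.sense();print(s['ee_pos'],s['contact_force'])"
```

```text
clock: 16.27
ee_pos: [0.561, -0.1787, 0.0662]
tcp_rot: [0.283, 0.959, -0.0, -0.0]
contact_force: [-0.1, 0.3, -1.5]
opening: 0.0218
gripper_force: 40.0
[ 0.56099121 -0.17872567  0.06615078] [-0.06848629  0.33998475 -1.53378175]
```

```bash
python3 -m inch '[[[0,0,0.001],[0,0,0]],[[0,0,0],[0,0,0]]]';python3 -m inch '[[[0,0,0.0007],[0,0,0]],[[0,0,0],[0,0,0]]]'; python3 -c "
from h import *
s=ctrl.sense();print(s['ee_pos'],s['contact_force'])"
```

```text
clock: 16.52
ee_pos: [0.5611, -0.1787, 0.0653]
tcp_rot: [0.283, 0.959, -0.0, -0.0]
contact_force: [-0.1, -0.0, -1.2]
opening: 0.0218
gripper_force: 40.0
clock: 16.77
ee_pos: [0.5611, -0.1787, 0.0646]
tcp_rot: [0.283, 0.959, -0.0, -0.0]
contact_force: [-0.0, -0.7, -1.1]
opening: 0.0215
gripper_force: 40.0
[ 0.56108499 -0.17870508  0.06462544] [-0.00192382 -0.69245859 -1.05495014]
```

```bash
python3 -m inch '[[[0,0,0.0006],[0,0,0]],[[0,0,0],[0,0,0]]]';python3 -m inch '[[[0,0,0.0004],[0,0,0]],[[0,0,0],[0,0,0]]]'; python3 -c "
from h import *
s=ctrl.sense();print(s['ee_pos'],s['contact_force'])"
```

```text
clock: 17.02
ee_pos: [0.561, -0.1788, 0.064]
tcp_rot: [0.283, 0.959, -0.0, -0.0]
contact_force: [0.5, 0.2, -1.1]
opening: 0.0216
gripper_force: 40.0
clock: 17.27
ee_pos: [0.5611, -0.1787, 0.0636]
tcp_rot: [0.283, 0.959, -0.0, -0.0]
contact_force: [0.1, -0.0, -1.3]
opening: 0.022
gripper_force: 40.0
[ 0.56107873 -0.17872019  0.06361403] [ 0.0854744  -0.02596497 -1.28388913]
```

```bash
python3 -m inch '[[[0,0,0.0004],[0,0,0]],[[0,0,0],[0,0,0]]]';python3 -m inch '[[[0,0,0.0003],[0,0,0]],[[0,0,0],[0,0,0]]]'; python3 -c "
from h import *
s=ctrl.sense();print(s['ee_pos'],s['contact_force'])"
```

```text
clock: 17.52
ee_pos: [0.5612, -0.1787, 0.0635]
tcp_rot: [0.283, 0.959, 0.0, 0.0]
contact_force: [-0.6, 0.5, 2.4]
opening: 0.0218
gripper_force: 40.0
clock: 17.77
ee_pos: [0.5612, -0.1788, 0.0634]
tcp_rot: [0.283, 0.959, 0.0, 0.0]
contact_force: [-2.7, 0.5, 6.5]
opening: 0.0218
gripper_force: 40.0
[ 0.56120255 -0.17884169  0.06340536] [-2.68149545  0.48230358  6.52767557]
```

The handle is seated: z has stopped at 0.0634 and force is rising. Unload, release and lift.

```bash
python3 -m inch '[[[0,0,-0.0005],[0,0,0]],[[0,0,0],[0,0,0]]]'; python3 -m inch '[[[0,0,0],[0,0,0]],[[0,0,0],[0,0,0]],[[0,0,0],[0,0,0]],[[0,0,0],[0,0,0]],[[0,0,0],[0,0,0]],[[0,0,0],[0,0,0]],[[0,0,0],[0,0,0]],[[0,0,0],[0,0,0]]]' 100; python3 -m inch '[[[0,0,-0.01],[0,0,0]],[[0,0,-0.02],[0,0,0]],[[0,0,-0.03],[0,0,0]],[[-0.02,0,-0.03],[0,0,0]],[[-0.03,0,-0.03],[0,0,0]],[[-0.03,0,0],[0,0,0]],[[0,0,0],[0,0,0]],[[0,0,0],[0,0,0]]]'; python3 - <<'E'
from h import *
w=imaging.read_camera("wrist");save(w,"w5.png",None,1.5)
for r in spotter.landmark_of("pin_grip",w)[:3]:print(r,watz(w,r["location"],.078))
E
```

```text
clock: 18.02
ee_pos: [0.5612, -0.1788, 0.0635]
tcp_rot: [0.283, 0.959, -0.0, 0.0]
contact_force: [-0.2, 0.0, 0.2]
opening: 0.0217
gripper_force: 40.0
clock: 19.02
ee_pos: [0.5611, -0.1788, 0.0635]
tcp_rot: [0.283, 0.959, -0.0, -0.0]
contact_force: [0.5, -0.1, 1.5]
opening: 0.0859
gripper_force: 0.0
clock: 20.02
ee_pos: [0.6279, -0.222, 0.184]
tcp_rot: [0.283, 0.959, -0.0, -0.0]
contact_force: [0.1, 0.0, -0.2]
opening: 0.0866
gripper_force: 0.0
{'location': [260.9, 115.2], 'score': 0.59} [ 0.56400655 -0.17954617  0.078     ]
{'location': [316.8, 232.8], 'score': 0.21} [ 0.68839735 -0.19399913  0.078     ]
```

View pics/w5.png

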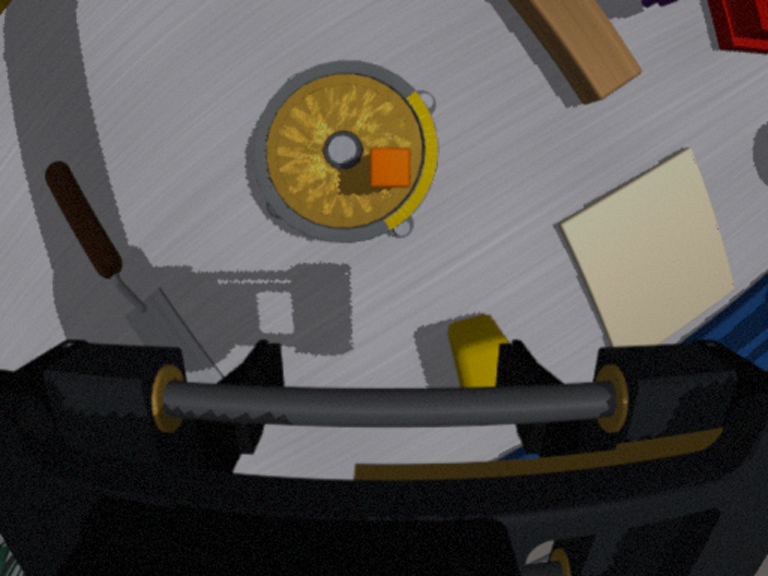

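The pin stands upright on the collar at (390,167) beside the yellow arc, with its handle seated and the gripper clear.

```bash
python3 -c "
from workcell import hand_in
print(hand_in())"
```

```text
the job is handed in; nothing more can be done
None
```

The job is handed in: the smaller orange-handled pin is fully home through the collar into the hidden hole (bearing about 80°), handle flush and released at about 20 s, with readings on the lock never above about 7 N and nothing else touched.

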